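Set the chute lever and hold the gate rod at its length mark

ROBOT

A 6-joint arm with a two-finger parallel gripper is mounted at the origin on the work surface. World frame = base frame: x ahead of the robot, y to its left, z up, the work surface at z = 0. Lengths are in m, angles in rad, forces in N, time in s.
With the tool pointing down it reaches from about 0.25 to 0.725 m from the base axis. Payload 4 kg.
Tool frame: the origin (TCP) lies at the very end of the fingers, on their centre line; the grasp point (between the pads) lies 19 mm behind it (bot.pinch_z is the distance from the TCP to the grasp point, in m); z points along the fingers, x is the direction in which the jaws open and shut, and the axes are right-handed (so a half turn about z gives the same grasp; the last joint's range is limited). The gripper opens to 85 mm and grips with 20 to 120 N. Pads are 22 mm wide; open, the fingers measure 114 mm over their backs; the gripper's body (76 mm by 85 mm) begins 54 mm behind the grasp point. The pads swing forward as they close: fully open they stand 13 mm farther back than shut.
Start: joints at [-1.228, 0.241, 0.005, 1.335, 0, 1.571], TCP at [0.168, -0.471, 0.231] pointing down, gripper open.
Joint ranges: [-2.72, 2.72], [-1.05, 1.87], [-1.09, 1.28], [-1.99, 2.15], [-1.42, 1.44], [-3.14, 3.14]. Speed limits (rad/s): [2.79, 2.79, 3.14, 3.14, 3.14, 3.14].

INTERFACE

Orientations are given as a unit quaternion [x, y, z, w].
In Python, from workcell import bot gives the robot as it stands. The module is installed in compiled form; this text tells all that it offers.
- The arm moves only by the shell command python3 -m inch 'ROWS'. ROWS is JSON, a list of rows, each a list of 7 numbers: the shift along the tool's x, y, z scaled (see below), then the turn, a rotation vector about the tool's x, y, z scaled (see below), then the gripper command: -1 is fully open, 1 is shut, values between are in proportion. In form: [[x, y, z, wx, wy, wz, gripper], ...]. A call has exactly 8 rows; each row shifts and turns the commanded pose from where the row before left it, along the tool's axes as they then stand; what a row does not reach is not made up. The controller multiplies each number of a shift by 2.5 cm and each number of a turn by 180 degrees. A row lasts 1/10 s, in which the tool goes at most 50 mm and 8.59 degrees, less where a joint would pass 70% of its speed; a pose out of reach is approached as far as the arm can. A call with a number of a shift or a turn outside -1 to 1 is refused whole. A call with a gripper value outside its range is refused whole. The fingers move at their own pace and stop on an object; the grip force is fixed at half the most. Time passes only in rows, so rows that do not move let the fingers close, or fill a call up. It gives the time, the measured TCP pose, the force and the opening at its end, in the units of the state.
- bot.get_obs(): the state, without advancing time (a new reading comes with each control period).
- bot.camera(name): name is "scene" or "top" or "wrist"; returns (picture, depth): 384x512x3 uint8, blue, green, red; 384x512 float32, m along the optical axis (not along the pixel's ray), 0 where there is no reading.
- bot.get_calibration(name): a dict with "vfov" (degrees; the focal length in pixels is half the picture's height over the tangent of half this angle, whatever the lens; pixels are square), "cx", "cy" (the principal point, pixels), "R" (3x3) and "t" (3): a world point X has camera coordinates R X + t. Camera axes: x right, y down, z forward; pixel columns grow to the right and rows downward; lengths in m; the calibration is good to about 2 mm. A picture is of the moment at which its call begins: read the wrist's pose just before it. get_calibration takes no time and is no camera call; for the wrist camera it gives the pose at the moment of the call.
- bot.job_done(): hands the job in, once; it reports no verdict.
The state is a dict: "clock": time; "joint_pos": joint angles; "joint_vel": joint speeds; "tau": joint torques, N m; "eef_pos": TCP position; "tool_rot": TCP orientation; "ft_force": force on the tool from outside, world axes, zero at the start; "ft_torque": the same for the moment, N m; "grip_width": finger opening in m.
Only numpy, scipy, OpenCV 4.12 (cv2) and the standard library are available. Lean on these libraries where they do the work, as an engineer would, in place of code of your own. Each camera call takes 0.05 s, during which the arm holds its last target.

TASK

Get the battery chute ready to run: first, with the sprung rod still pushed in, swing the black-knobbed lever on the grey gate box until it stands in line with the small steel flag on the quadrant plate beside it. Then take the upright black tab of the sprung rod and pull the rod out against its spring until the middle of the tab is level with the pointer of the steel rider on the clear gauge, and keep holding it there: the program finishes while still gripping the tab. Leave the lever on its flag, and do not shift the flag, the rider or the things standing around.

Things in the scene. Friction and masses are not known exactly. Their poses are not given: they have to be found in the camera images.
- gate_unit: grey gate box, 120 (x) x 220 (y) x 80 mm high, fixed; origin at the centre of its underside, x points away from the robot, y left, z up ('unit frame'). Lever on its top; sprung rod out of its front (-x) face at y = -75 mm. On its left, fixed to it: a sloped stainless chute (y 130 to 320 mm, top about 0.22 m) and a white lidded bin (y 270 to 500 mm, 131 mm high).
- lever (a joint): angle of the lever about the gate unit's y axis, rad: 0 = straight up, negative leans to -x (towards the robot), positive away; range -1 to 0.7. Stiff (about 2 N at the knob); stays where it is left.
- lever_hinge (a point): point on the lever's hinge axis in the middle of the lever, unit frame (-20, 40, 80) mm; the axis runs along the unit's y.
- lever_knob (a point): centre of the black ball knob (28 mm diameter) at the lever's end, 100 mm from the hinge; the lever is a 10 mm steel bar. This point's own z axis points along the lever, from hinge to knob.
- flag (a joint): angle of the steel flag about the same hinge axis, same zero and sense as lever: the commanded lever angle. Stiff, not to be moved.
- flag_tip (a point): middle of the flag's diamond head (about 17 mm across), 62 mm from the hinge axis and 32 mm to the left (+y) of the lever, just left of a fixed round grey quadrant plate of 34 mm radius; its own z axis points along the flag, away from the hinge. The lever is set when it is parallel to the flag.
- rod (a joint): how far the rod is pulled out, m: 0 = fully in, slides along the gate unit's -x, stop at 0.09. Its spring pulls it back with 3.6 N at 0, rising by 120 N per m (about 12 N at 0.07); it snaps back when let go.
- pull_tab: upright black tab on the rod's outer end: 12 mm thick (unit x, the pull direction), 26 wide (y), 85 high; origin under its centre, 40 mm above the ledge, axes as the unit's. Rod in: at (-105, -75) mm in the unit frame, 39 mm clear of the box, 17 mm of the 26 mm thick sleeve. The 13 mm rod (axis 55 mm above the ledge) meets only its lower part; the top 60 mm can be gripped from above either way.
- tab_top (a point): centre of the tab's top face, 125 mm above the ledge.
- rider (a joint): position of the steel rider along the clear acrylic gauge, m, same zero and sense as rod: the rod is at its length mark when rod equals this value. Not to be moved.
- rider_tip (a point): end of the steel rider's 3 mm wide pointer, 56 mm above the ledge, 38 mm to the right (-y) of the tab's middle; it points at the rod. Rider 8 mm wide, top 59 mm above the ledge, on a clear acrylic bar along the unit's x, 65 mm right of the rod, 53 mm high. Axes as the unit's.
- charging_dock: bystander: cracked blue plastic dock, 110 x 80 x 37 mm, right of the gate box; origin under its centre.
- sorting_tin: bystander: round open steel tin, 90 mm across, 34 mm high, in front of the chute; origin under its centre.
- battery_jar: bystander: green glass jar, 64 mm across, 85 mm high, in front of the lever, about 125 mm left of the rod; origin under its centre.
- aid_case: bystander: small white and grey hearing-aid case, 66 x 46 x 27 mm, right of the gauge; origin under its centre.
- cleaning_brush: bystander: brush lying behind the gate box; origin under its middle.
- wipe_block: bystander: white plastic block 90 x 50 x 35 mm at the far left, nearer the robot; origin under its centre.

How it is judged:
On the way, in this order (a step that is already met when the one before it is completed fails the run):
1. the lever stands in line with the flag while the rod is still in (angle between the z axis of lever_knob and the z axis of flag_tip, either way round below 0.12 rad and value of joint rod below 0.008 m), for 0.2 s.
2. the gripped tab has been pulled to the rider's pointer and held (x of pull_tab in the frame of rider_tip between -0.005 and 0.005 m and contact force between the fingers and pull_tab above 2 N and angle between the z axis of lever_knob and the z axis of flag_tip, either way round below 0.12 rad), for 0.5 s.
At the end, for the whole second after the job is handed in: The lever is within 0.12 rad of the flag's direction, the middle of the pull tab is within 5 mm (along the rod) of the rider's pointer and still, and the fingers hold the tab with more than 2 N (all of step 2 and velocity of joint rod between -0.01 and 0.01 m/s); the arm keeps its last pose, push and grip.
It fails at once if the rider is shifted by more than 6 mm (distance of rider_tip from where it was at the start of the episode above 0.006 m).
It fails at once if the flag is shifted by more than 6 mm (distance of flag_tip from where it was at the start of the episode above 0.006 m).
It fails at once if a bystander is shifted by more than 30 mm (distance of any of charging_dock, sorting_tin, battery_jar, aid_case, cleaning_brush, wipe_block from where it was at the start of the episode above 0.03 m).
It also fails if it takes over 54 s, if anything falls off the work surface, if the arm or the gripper's body presses on something with over 40 N, if the wrist force passes 120 N, or if a joint passes its speed limit or range.

## Working session

There is one attempt and no reset: what is moved stays moved. The work goes in short steps, Python scripts to look and compute and a shell command to move; the robot and the scene stay as the last step left them, time stands still between calls to the robot, and variables do not carry over. Pictures are saved under pics/ and viewed, and the job is handed in when it is done.

```bash
mkdir -p pics
cat > h.py <<'E'
import numpy as np,cv2
from workcell import bot
def K(n):
    c=bot.get_calibration(n); f=192/np.tan(np.radians(c['vfov'])/2); return c,f
def proj(n,X,c=None):
    c,f=K(n) if c is None else c
    p=np.array(c['R'])@np.array(X)+np.array(c['t']); return f*p[0]/p[2]+c['cx'],f*p[1]/p[2]+c['cy']
def pts(depth,cf):
    c,f=cf; v,u=np.mgrid[0:384,0:512]
    P=np.stack([(u-c['cx'])/f*depth,(v-c['cy'])/f*depth,depth],-1)
    return (P-np.array(c['t']))@np.array(c['R'])
def ray(n,u,v,cf=None):
    c,f=cf or K(n); R=np.array(c['R']); d=R.T@np.array([(u-c['cx'])/f,(v-c['cy'])/f,1]); o=-R.T@np.array(c['t']); return o,d/np.linalg.norm(d)
def plane(n,u,v,z,cf=None):
    o,d=ray(n,u,v,cf); return o+d*(z-o[2])/d[2]
E
python3 - <<'E'
from h import *
print(bot.get_obs())
for n in ['scene','top','wrist']:
    cf=K(n); im,d=bot.camera(n); np.savez(n+'0.npz',im=im,d=d); cv2.imwrite(f'pics/{n}0.png',im)
    print(n,cf, 'pos',-np.array(cf[0]['R']).T@np.array(cf[0]['t']))
E
```

```text
{'clock': 0.0, 'joint_pos': array([-1.22802770e+00,  2.41427643e-01,  3.70521632e-03,  1.33521879e+00,
       -9.03260591e-06,  1.57077104e+00]), 'joint_vel': array([ 1.03041636e-03, -1.91954486e-03, -3.19201015e-05,  8.21259534e-04,
        1.20874811e-04,  4.00394717e-04]), 'tau': array([-1.79623541e-03, -3.72317898e+01,  2.52409297e+01,  1.71351002e-02,
       -1.47841424e-04, -2.95154386e-06]), 'eef_pos': array([ 0.16782709, -0.47030307,  0.2303984 ]), 'tool_rot': array([ 8.17348835e-01, -5.76142111e-01, -8.79149727e-04, -6.14212665e-04]), 'ft_force': array([-0.33470991, -1.14456233,  0.14707386]), 'ft_torque': array([-0.00775947,  0.05046538, -0.01259405]), 'grip_width': 0.08539504326880613}
scene ({'vfov': 49.58610545118779, 'cx': 258.416864351785, 'cy': 189.4238814312737, 'R': array([[ 0.85470561,  0.5190271 ,  0.00944386],
       [ 0.44144499, -0.7171349 , -0.53929941],
       [-0.27313849,  0.46511118, -0.84206114]]), 't': array([-0.48782814, -0.12229433,  1.46622329])}, np.float64(415.65842680700496)) pos [ 0.87141768 -0.51646235  1.17330337]
top ({'vfov': 53.43203930768512, 'cx': 260.68146261679266, 'cy': 199.492083967011, 'R': array([[ 0.01480559, -0.99988263, -0.00394054],
       [-0.97937952, -0.01370763, -0.20156353],
       [ 0.20148586,  0.00684355, -0.97946752]]), 't': array([0.07859915, 0.53453107, 1.08561591])}, np.float64(381.48375317238373)) pos [0.30360882 0.07848761 1.17137721]
wrist ({'vfov': 66.50643203767561, 'cx': 251.68174828125817, 'cy': 190.26733360266388, 'R': array([[ 0.33544731, -0.94205715, -0.0018501 ],
       [-0.90955804, -0.32438519,  0.25976607],
       [-0.24531463, -0.08545506, -0.9656698 ]]), 't': array([-0.49871377, -0.03238233,  0.3775443 ])}, np.float64(292.8128225052788)) pos [ 0.23045572 -0.44805815  0.37207229]
```

View pics/scene0.png

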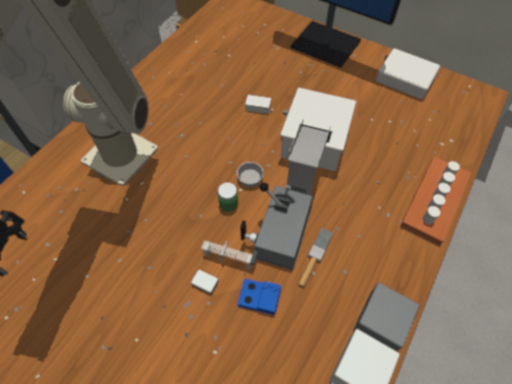

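View pics/top0.png

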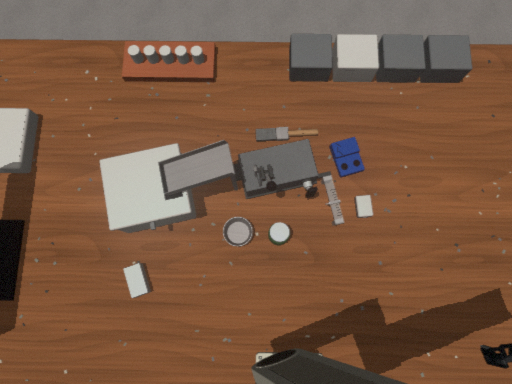

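View pics/wrist0.png

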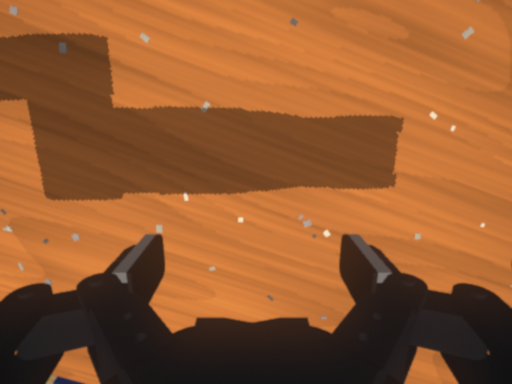

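Run:
```python
from h import *
a=np.load('top0.npz')['im'];b=np.load('scene0.npz')['im']
A=cv2.resize(a[125:250,215:385],None,fx=4.5,fy=4.5,interpolation=cv2.INTER_CUBIC)
B=cv2.resize(b[160:310,185:340],None,fx=4,fy=4,interpolation=cv2.INTER_CUBIC)
cv2.imwrite('pics/ta.png',A);cv2.imwrite('pics/sb.png',B)
for n in ['top','scene']:
    P=pts(np.load(n+'0.npz')['d'],K(n)); z=P[...,2]
    m=(abs(z-.08)<.006)&(P[...,0]>.3)&(P[...,0]<.75)&(abs(P[...,1])<.35)
    im=np.load(n+'0.npz')['im'].astype(int); m&=(im.max(-1)-im.min(-1)<30)&(im.max(-1)<130)
    k,l,s,c=cv2.connectedComponentsWithStats(m.astype(np.uint8)); i=1+s[1:,4].argmax(); Q=P[l==i]
    r=cv2.minAreaRect(Q[:,:2].astype(np.float32)*1000); print(n,len(Q),r,np.median(Q[:,2]),'table',np.median(z[(z<.03)&(z>-.1)]))
```

```text
top 2560 ((632.56396484375, 37.45850372314453), (124.66424560546875, 220.38587951660156), 13.153563499450684) 0.08110139776733105 table 0.0013654157461571283
scene 1794 ((636.7175903320312, 36.94667053222656), (122.71053314208984, 220.95811462402344), 13.027688026428223) 0.08037782680708627 table 0.0006222015279744226
```

View pics/ta.png

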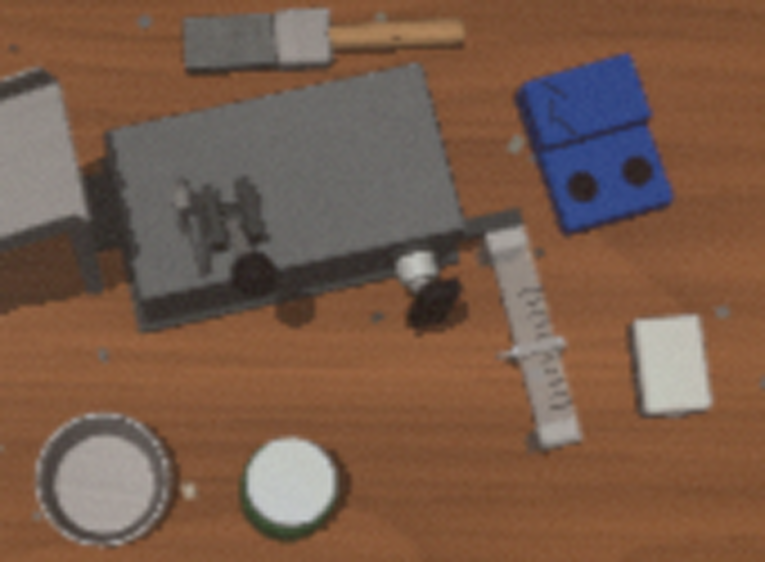

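View pics/sb.png

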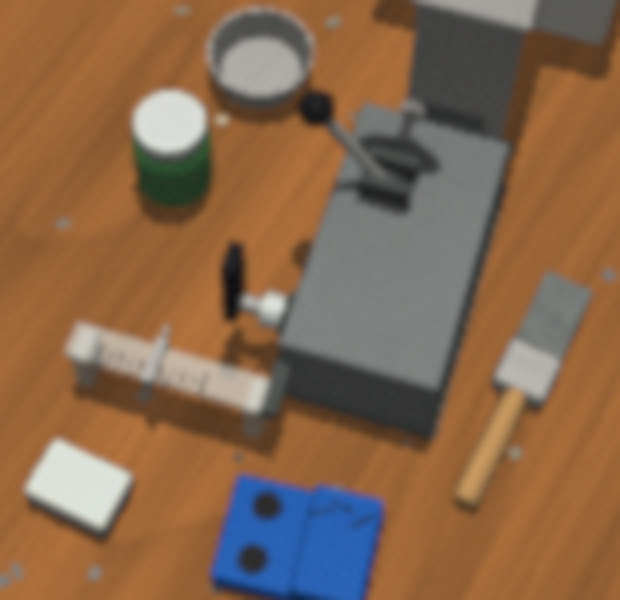

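```bash
cat >> h.py <<'E'
O=np.array([.6345,.0373,0]);YAW=np.radians(13.1)
Rz=np.array([[np.cos(YAW),-np.sin(YAW),0],[np.sin(YAW),np.cos(YAW),0],[0,0,1]])
def U(X): return (np.array(X)-O)@Rz
def W(x): return O+Rz@np.array(x)
def yplane(n,u,v,y,cf=None):
    o,d=ray(n,u,v,cf); o=U(o); d=Rz.T@d; return o+d*(y-o[1])/d[1]
E
python3 - <<'E'
from h import *
T=lambda u,v:(215+u/4.5,125+v/4.5); S=lambda u,v:(185+u/4,160+v/4)
for n,p,y in [('top',T(254,273),.04),('scene',S(316,107),.04),('top',T(182,195),.072),('scene',S(411,107),.072),('top',T(512,355),-.113),('scene',S(163,330),-.113)]:
    q=yplane(n,*p,y); print(n,p,q,np.degrees(0)+np.arctan2(q[0]+.02,q[2]-.08))
for n,p in [('top',T(512,355)),('scene',S(163,330)),('top',T(437,290)),('scene',S(233,246))]:
    z=.056 if p in (T(512,355),S(163,330)) else .125
    print(n,z,U(plane(n,*p,z)))
for nm,x in [('hinge',(-.02,.04,.08)),('tab_top',(-.105,-.075,.125)),('fl',(-.02,.072,.08))]:
    print(nm,W(x),proj('top',W(x)),proj('scene',W(x)))
o,d1=ray('top',*T(254,273)); p,d2=ray('scene',*S(316,107))
s=np.linalg.lstsq(np.stack([d1,-d2],1),p-o,rcond=None)[0]; print(U(o+d1*s[0]),U(p+d2*s[1]))
o,d1=ray('top',*T(182,195)); p,d2=ray('scene',*S(411,107))
s=np.linalg.lstsq(np.stack([d1,-d2],1),p-o,rcond=None)[0]; print(U(o+d1*s[0]),U(p+d2*s[1]))
print(bot.pinch_z)
E
```

```text
top (271.44444444444446, 185.66666666666666) [-0.08346304  0.04        0.18625691] -0.5384025997568949
scene (264.0, 186.75) [-0.07537408  0.04        0.16080879] -0.6007567281897097
top (255.44444444444446, 168.33333333333334) [-0.03089197  0.072       0.19744417] -0.0924771524701745
scene (287.75, 186.75) [-0.01166263  0.072       0.14524999] 0.12708720157585213
top (328.77777777777777, 203.88888888888889) [-0.15201167 -0.113       0.10937189] -1.3518678189454552
scene (225.75, 242.5) [-0.14332536 -0.113       0.04664354] -1.8349510724905629
top 0.056 [-0.14392385 -0.12446398  0.056     ]
scene 0.056 [-0.14126112 -0.11698661  0.056     ]
top 0.125 [-0.10425667 -0.07408937  0.125     ]
scene 0.125 [-0.10185718 -0.06901139  0.125     ]
hinge [0.60595443 0.07172601 0.08      ] (np.float64(265.92771447095214), np.float64(173.8188050811829)) (np.float64(280.7526399653508), np.float64(206.03435715296072))
tab_top [ 0.54923137 -0.05954658  0.125     ] (np.float64(312.4887639096266), np.float64(189.6286924595171)) (np.float64(241.51207516791916), np.float64(222.95453716195468))
fl [0.59870159 0.10289324 0.08      ] (np.float64(255.36339374137327), np.float64(176.04703639657367)) (np.float64(283.6978372942803), np.float64(197.54381728428882))
[-0.07762013  0.03808753  0.16117445] [-0.07522855  0.0394899   0.16162463]
[-0.0155205   0.06965042  0.14436622] [-0.01164694  0.07191075  0.14538796]
0.0187
```

```bash
python3 -m inch '[[0,0,-0.4,0,0,0.036,-1],[-0.8,-1,-0.4,0,0,0,-1],[-0.8,-1,-0.4,0,0,0,-1],[-0.8,-1,0,0,0,0,-1],[-0.8,-1,0,0,0,0,-1],[-0.8,-1,0,0,0,0,-1],[-0.8,-1,0,0,0,0,-1],[-0.8,-1,0,0,0,0,-1]]'
python3 - <<'E'
from h import *
from scipy.spatial.transform import Rotation as R
o=bot.get_obs();print(U(o['eef_pos']),o['joint_pos']);print(Rz.T@R.from_quat(o['tool_rot']).as_matrix())
E
```

```text
clock: 0.95
eef_pos: [0.3071, -0.2935, 0.2611]
tool_rot: [0.783, -0.621, -0.0, -0.0]
ft_force: [0.6, 0.3, -0.4]
grip_width: 0.0854
[-0.39389989 -0.24797817  0.26112401] [-7.62857022e-01  7.93705203e-02 -1.11561689e-01  1.38023702e+00
  3.09391371e-05  2.14921325e+00]
[[ 8.84219434e-04 -9.99999593e-01 -1.78247783e-04]
 [-9.99999555e-01 -8.84278042e-04  3.28995362e-04]
 [-3.29152849e-04  1.77956800e-04 -9.99999930e-01]]
```

```bash
python3 -m inch '[[-0.83,-1,0,0,0,0,-1],[-0.83,-1,0,0,0,0,-1],[-0.83,-1,0,0,0,0,-1],[-0.83,-1,0,0,0,0,-1],[-0.83,-1,0,0,0,0,-1],[-0.83,-1,0,0,0,0,-1],[-0.83,-1,0,0,0,0,1],[-0.8,-1,0,0,0,0,1]]'
python3 -m inch '[[-0.83,-1,0,0,0,0,1],[-0.83,-1,0,0,0,0,1],[-0.83,-1,0,0,0,0,1],[-0.83,-0.5,0,0,0,0,1],[0,0,0,0,0,0,1],[0,0,0,0,0,0,1],[0,0,0,0,0,0,1],[0,0,0,0,0,0,1]]'
python3 - <<'E'
from h import *
o=bot.get_obs();print(U(o['eef_pos']),o['joint_pos'])
import pickle
cf=K('wrist'); im,d=bot.camera('wrist'); pickle.dump((im,d,cf),open('w1.pkl','wb')); cv2.imwrite('pics/w1.png',cv2.resize(im,(800,600),interpolation=cv2.INTER_CUBIC))
for x in [(-.02,.04,.08),(-.105,-.075,.125)]: print(proj('wrist',W(x),cf))
E
```

```text
clock: 1.75
eef_pos: [0.4642, -0.087, 0.2611]
tool_rot: [0.784, -0.621, -0.0, 0.0]
ft_force: [1.1, 0.6, -0.4]
grip_width: 0.0588
clock: 2.55
eef_pos: [0.5296, 0.0115, 0.2614]
tool_rot: [0.783, -0.622, 0.0, 0.0]
ft_force: [1.0, -0.1, -0.0]
grip_width: -0.0
[-0.10800801 -0.00136772  0.26143182] [ 2.18034031e-02  2.90135384e-01  1.49221122e-01  1.42995836e+00
 -2.02510521e-04  2.93519443e+00]
(np.float64(212.37813989131328), np.float64(90.15535705602738))
(np.float64(327.726639547123), np.float64(178.88588549776333))
```

View pics/w1.png

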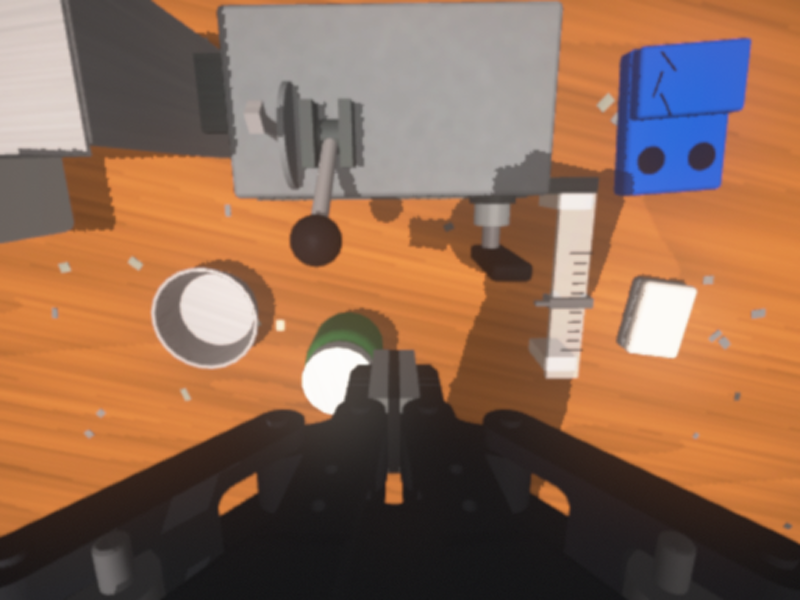

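Run:
```python
from h import *
import pickle
im,d,cf=pickle.load(open('w1.pkl','rb'))
s=.64
for nm,p in [('FL',(235,197)),('FR',(552,193)),('BR',(561,4)),('BL',(220,7))]:
    print(nm,U(plane('wrist',p[0]*s,p[1]*s,.08,cf)))
P=U(pts(d,cf)); m=abs(P[...,2]-.08)<.004; m&=(im.max(-1).astype(int)-im.min(-1)<30)
r=cv2.minAreaRect(P[m][:,:2].astype(np.float32)*1000);print(r)
for nm,p,y in [('knob',(316,240),.04),('flag',(255,118),.072)]:
    q=yplane('wrist',p[0]*s,p[1]*s,y,cf);print(nm,q,np.arctan2(q[0]+.02,q[2]-.08),P[int(p[1]*s),int(p[0]*s)])
print('rider',U(plane('wrist',537*s,301*s,.056,cf)),U(plane('wrist',592*s,303*s,.059,cf)))
# tab top
print('tab',[U(plane('wrist',p[0]*s,p[1]*s,.125,cf)) for p in [(495,273),(530,274)]])
# depth-based: tab & rider & flag
m=(P[...,2]>.115)&(P[...,2]<.132)&(P[...,0]<-.08)&(P[...,0]>-.14)&(P[...,1]<-.04)&(P[...,1]>-.11); print('tabtop',m.sum(),P[m].mean(0),P[m].min(0),P[m].max(0))
m=(P[...,2]>.12)&(P[...,2]<.16)&(P[...,0]<.03)&(P[...,0]>-.06)&(P[...,1]<.095)&(P[...,1]>.058); print('flag',m.sum(),P[m].mean(0),P[m].min(0),P[m].max(0))
c=im[55:215,120:380]; cv2.imwrite('pics/w1z.png',cv2.resize(c,(800,492),interpolation=cv2.INTER_CUBIC))
```

```text
FL [-0.05667017  0.10816777  0.08      ]
FR [-0.05422078 -0.11042933  0.08      ]
BR [ 0.0607738  -0.10579991  0.08      ]
BL [0.05933908 0.10697681 0.08      ]
((-43.12371826171875, 57.93482971191406), (270.94866943359375, 380.7368469238281), 43.54323959350586)
knob [-0.07528987  0.04        0.16041549] -0.6023229508708956 [-0.07306794  0.03804038  0.17299725]
flag [-0.01281109  0.072       0.14471804] 0.11062689248447945 [-0.01270833  0.07138149  0.14737208]
rider [-0.13810601 -0.11413971  0.056     ] [-0.13894388 -0.15626742  0.059     ]
tab [array([-0.10084878, -0.06413294,  0.125     ]), array([-0.10150785, -0.08589631,  0.125     ])]
tabtop 348 [-0.09990494 -0.07356908  0.12277353] [-0.1072405  -0.08771135  0.11529113] [-0.09465952 -0.06171459  0.1260046 ]
flag 295 [-0.01217122  0.07213391  0.14240907] [-0.02003539  0.06861676  0.12009354] [-0.00301166  0.07722376  0.14955935]
```

View pics/w1z.png

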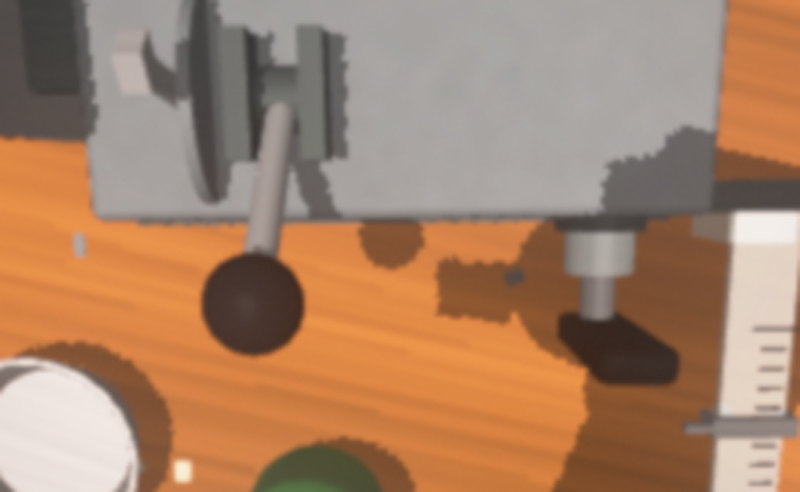

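```bash
sed -i 's/^O=.*/O=np.array([.6345,.0373,0])+.0025*np.array([.974,.2267,0]);YAW=np.radians(13.1)/' h.py
cat > st.py <<'E'
from h import *
o=bot.get_obs();print(o['clock'],U(o['eef_pos']).round(4),o['joint_pos'].round(3),(o['ft_force']@Rz).round(1),o['grip_width'])
E
python3 -m inch '[[-0.82,0.45,0,0,0,0,1],[-0.82,0.45,0,0,0,0,1],[0,0,0.8,0,0,0,1],[0,0,0.8,0,0,0,1],[0,0,0.8,0,0,0,1],[0,0,0.8,0,0,0,1],[0,0,0.8,0,0,0,1],[0,0,0,0,0,0,1]]'; python3 st.py
```

```text
clock: 3.4
eef_pos: [0.4965, 0.0464, 0.1589]
tool_rot: [0.783, -0.622, -0.002, 0.002]
ft_force: [-1.3, 0.3, -1.1]
grip_width: -0.0005
3.4 [-0.1349  0.0401  0.1589] [ 0.093  0.286 -0.128  1.162 -0.     3.006] [-1.2  0.6 -1.1] -0.0004788108409758366
```

```bash
python3 -m inch '[[0,-0.5,0,0,0,0,1],[0,-0.5,0,0,0,0,1],[0,-0.5,0,0,0,0,1],[0,-0.5,0,0,0,0,1],[0,-0.5,-0.1,0,0,0,1],[0,-0.5,-0.1,0,0,0,1],[0,-0.2,0,0,0,0,1],[0,0,0,0,0,0,1]]'; python3 st.py
python3 - <<'E'
from h import *
import pickle
cf=K('wrist'); im,d=bot.camera('wrist'); pickle.dump((im,d,cf),open('w2.pkl','wb')); cv2.imwrite('pics/w2.png',cv2.resize(im,(800,600),interpolation=cv2.INTER_CUBIC))
E
```

```text
clock: 4.2
eef_pos: [0.5775, 0.0653, 0.1669]
tool_rot: [0.783, -0.622, 0.001, -0.001]
ft_force: [-0.3, -0.7, 0.1]
grip_width: -0.0001
4.2 [-0.0516  0.0402  0.1669] [0.113 0.433 0.11  1.246 0.    3.025] [-0.4 -0.6  0.1] -5.7943519572258993e-05
```

View pics/w2.png

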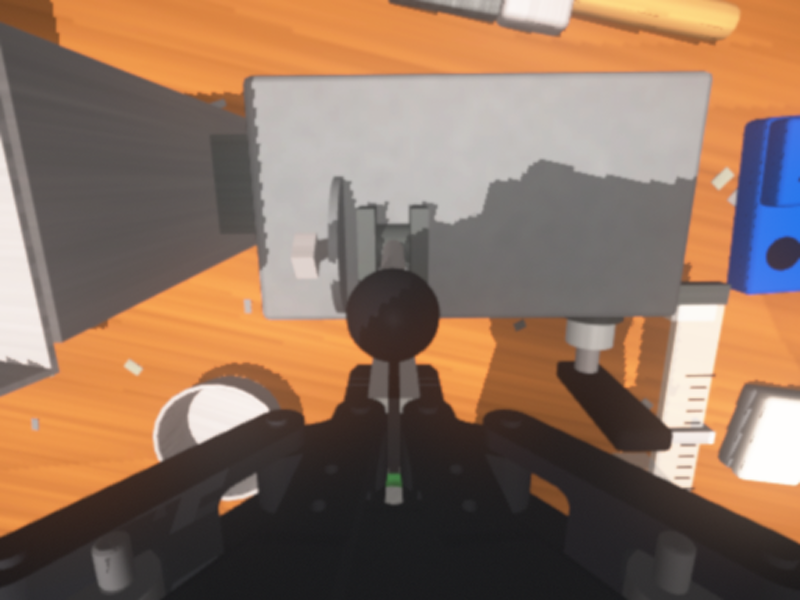

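```bash
cat > ang.py <<'E'
from h import *
import pickle,sys
def go(f,knob,flag):
    im,d,cf=pickle.load(open(f,'rb')); s=.64
    o,_=ray('wrist',0,0,cf); 
    for nm,p,y,L in [('knob',knob,.04,.1),('flag',flag,.072,.062)]:
        o,dd=ray('wrist',p[0]*s,p[1]*s,cf); o=U(o);dd=Rz.T@dd
        q=o+dd*(y-o[1])/dd[1]
        # circle intersection in xz
        h=np.array([-.02,.08]); a=o[[0,2]]-h; b=dd[[0,2]]
        r=np.roots([b@b,2*a@b,a@a-L*L]); out=[]
        for t in r: 
            x=a+b*t; out.append((np.round(np.arctan2(x[0],x[1]),3), np.round((o+dd*t)[1],4)))
        print(nm,q,np.arctan2(q[0]+.02,q[2]-.08),out)
    print('boxcorners?')
v=list(map(float,sys.argv[2:])); go(sys.argv[1],v[:2],v[2:])
E
python3 ang.py w2.pkl 393 314 305 255; python3 ang.py w1.pkl 316 240 255 118
```

```text
knob [0.50155722 0.04       1.89606424] 0.2796643466057852 [(np.float64(-2.497), np.float64(0.0407)), (np.float64(-0.049), np.float64(0.0406))]
flag [-0.01299851  0.072       0.14710247] 0.10396403368863504 [(np.float64(-2.902), np.float64(0.0968)), (np.float64(0.098), np.float64(0.0731))]
boxcorners?
knob [-0.07779004  0.04        0.16041487] -0.6231325080368856 [(np.float64(-2.251), np.float64(0.0642)), (np.float64(-0.614), np.float64(0.0398))]
flag [-0.01531114  0.072       0.14471767] 0.07232465334658007 [(np.float64(2.839), np.float64(0.107)), (np.float64(0.081), np.float64(0.0728))]
boxcorners?
```

```bash
python3 -m inch '[[0,-0.2,0,0,0,0,1],[0,-0.2,0,0,0,0,1],[0,-0.16,0,0,0,0,1],[0,0,0,0,0,0,1],[0,0,0,0,0,0,1],[0,0,0,0,0,0,1],[0,0,0,0,0,0,1],[0,0,0,0,0,0,1]]'; python3 st.py
python3 - <<'E'
from h import *
import pickle
cf=K('wrist'); im,d=bot.camera('wrist'); pickle.dump((im,d,cf),open('w3.pkl','wb')); cv2.imwrite('pics/w3.png',cv2.resize(im,(800,600),interpolation=cv2.INTER_CUBIC))
E
```

```text
clock: 5.05
eef_pos: [0.5903, 0.0687, 0.1664]
tool_rot: [0.783, -0.621, 0.0, -0.0]
ft_force: [-0.0, -0.1, -0.6]
grip_width: 0.0001
5.05 [-0.0384  0.0406  0.1664] [0.116 0.46  0.151 1.261 0.    3.028] [-0.1 -0.1 -0.6] 9.146794613924472e-05
```

View pics/w3.png

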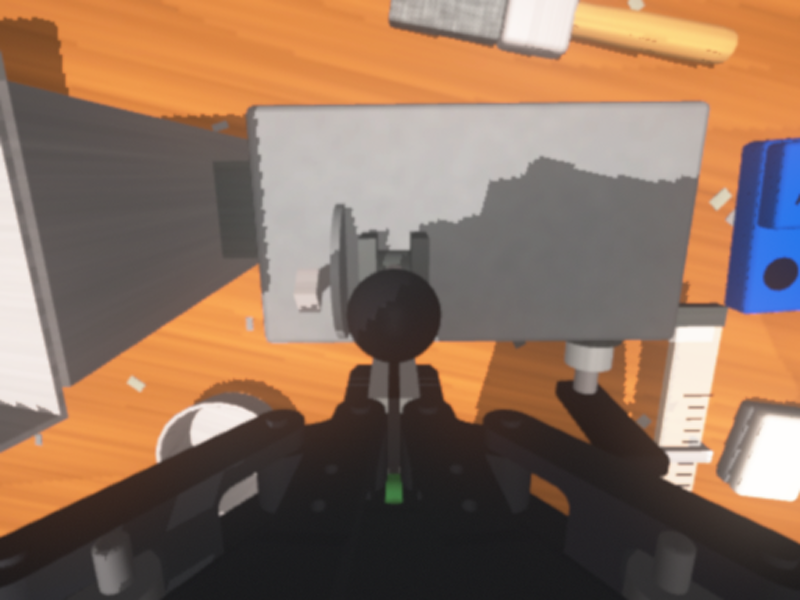

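```bash
python3 ang.py w3.pkl 393 315 307 289
```

```text
knob [0.79630563 0.04       2.78113286] 0.2934818165803156 [(np.float64(-2.621), np.float64(0.0411)), (np.float64(0.082), np.float64(0.041))]
flag [-0.01185195  0.072       0.14821101] 0.11889018129021389 [(np.float64(-2.758), np.float64(0.0964)), (np.float64(0.105), np.float64(0.0733))]
boxcorners?
```

```bash
python3 -m inch '[[0,0.8,0,0,0,0,1],[0,0.8,0,0,0,0,1],[0,0.6,-0.8,0,0,0,1],[0.5,0.6,-1,0,0,0,1],[0.5,0,-1,0,0,0,1],[0.6,0,-1,0,0,0,1],[0,0,0,0,0,0,1],[0,0,0,0,0,0,1]]'; python3 st.py
python3 - <<'E'
from h import *
import pickle
cf=K('wrist'); im,d=bot.camera('wrist'); pickle.dump((im,d,cf),open('w4.pkl','wb')); cv2.imwrite('pics/w4.png',cv2.resize(im,(800,600),interpolation=cv2.INTER_CUBIC))
im,d=bot.camera('scene');cv2.imwrite('pics/s4.png',cv2.resize(im[160:310,185:340],None,fx=4,fy=4,interpolation=cv2.INTER_CUBIC))
E
```

```text
clock: 5.9
eef_pos: [0.5316, 0.0136, 0.2618]
tool_rot: [0.783, -0.622, 0.001, -0.001]
ft_force: [0.5, 0.1, -1.3]
grip_width: -0.0
5.9 [-1.081e-01  2.000e-04  2.618e-01] [0.025 0.293 0.154 1.43  0.    2.938] [ 0.5  0.  -1.3] -2.3035085502358312e-05
```

View pics/w4.png

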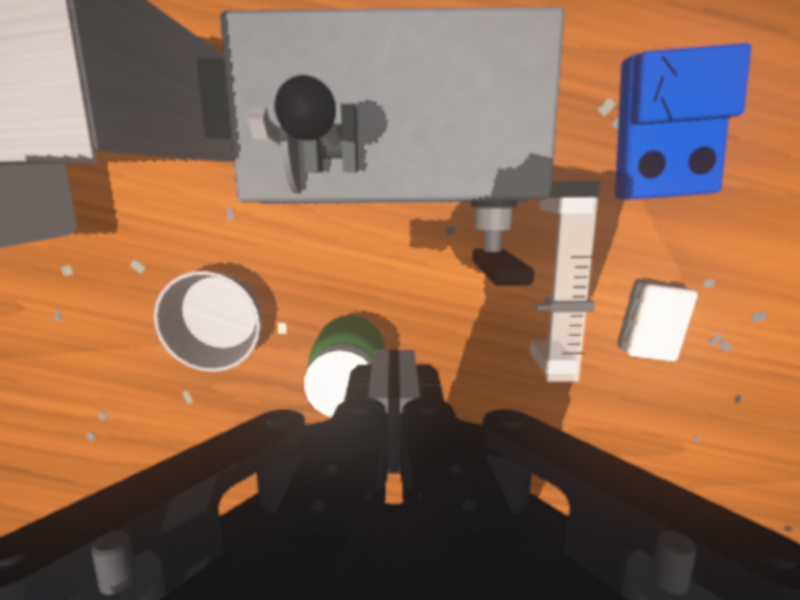

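View pics/s4.png

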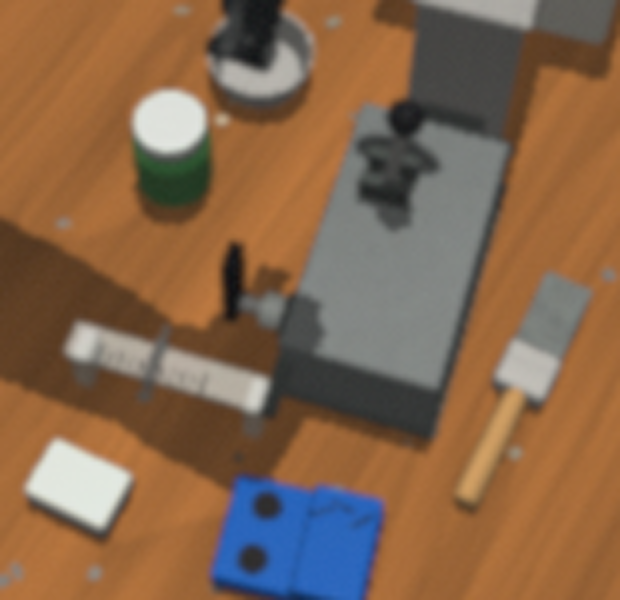

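```bash
python3 ang.py w4.pkl 305 107 257 124
python3 - <<'E'
from h import *
import pickle
im,d,cf=pickle.load(open('w4.pkl','rb'));s=.64
print('rider',U(plane('wrist',539*s,304.5*s,.056,cf)),'taptop front/back edge',[U(plane('wrist',p[0]*s,p[1]*s,.125,cf)) for p in [(498,284),(530,284),(498,270),(533,270)]])
c=im[130:210,290:390]; cv2.imwrite('pics/w4z.png',cv2.resize(c,(800,640),interpolation=cv2.INTER_CUBIC)[:600])
E
```

```text
knob [-0.01258165  0.04        0.18398608] 0.07121921366668228 [(np.float64(2.795), np.float64(0.0755)), (np.float64(0.08), np.float64(0.0408))]
flag [-0.01608906  0.072       0.14822986] 0.05725744403952839 [(np.float64(2.866), np.float64(0.1078)), (np.float64(0.074), np.float64(0.0738))]
boxcorners?
rider [-0.1407593  -0.11445259  0.056     ] taptop front/back edge [array([-0.10780354, -0.06488022,  0.125     ]), array([-0.10781244, -0.08488471,  0.125     ]), array([-0.09888666, -0.06435672,  0.125     ]), array([-0.09889622, -0.08606049,  0.125     ])]
```

View pics/w4z.png

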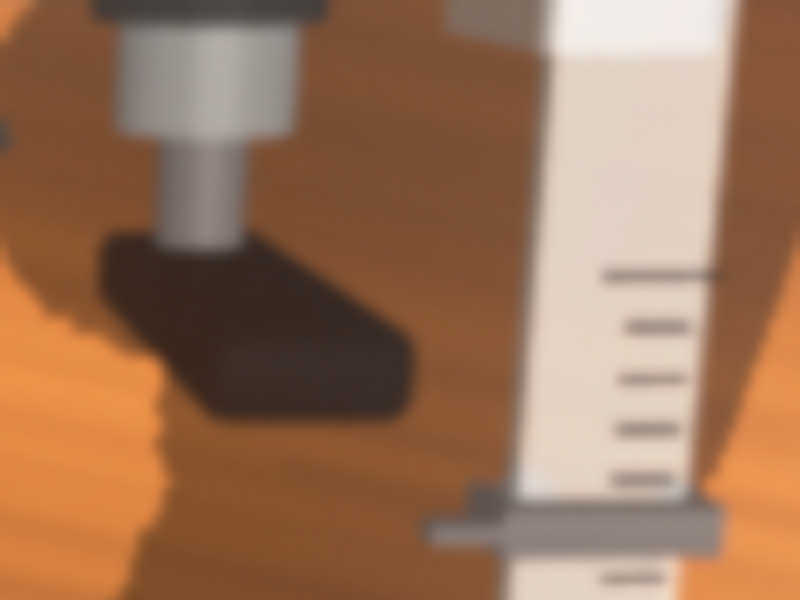

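Run:
```python
from h import *
import pickle
im,d,cf=pickle.load(open('w4.pkl','rb'))
q=lambda u,v,z:U(plane('wrist',290+u/8-.5*7/8,130+v/8-.5*7/8,z,cf)).round(4)
print('tab',q(312,382,.125),q(312,348,.125),q(312,418,.125),'rider',q(428,530,.056),q(610,527,.059))
print('marks',[q(650,v,.053) for v in (273,326,378,429,479,578)])
print('sleeve/tab bottom-ish rod',q(205,245,.06))
for n in ['top','scene']: print(n,K(n)[1])
```

```text
tab [-0.1034 -0.0742  0.125 ] [-0.0992 -0.0739  0.125 ] [-0.1079 -0.0745  0.125 ] rider [-0.142  -0.1122  0.056 ] [-0.1406 -0.139   0.059 ]
marks [array([-0.1024, -0.1435,  0.053 ]), array([-0.1106, -0.1444,  0.053 ]), array([-0.1186, -0.1452,  0.053 ]), array([-0.1267, -0.146 ,  0.053 ]), array([-0.1346, -0.1469,  0.053 ]), array([-0.1507, -0.1486,  0.053 ])]
sleeve/tab bottom-ish rod [-0.097  -0.0745  0.06  ]
top 381.48375317238373
scene 415.65842680700496
```

```bash
python3 -m inch '[[0.75,-0.18,0,0,0,0,-0.3],[0.75,0,0,0,0,0,-0.3],[0.75,0,0,0,0,0,-0.3],[0.74,0,0.5,0,0,0,-0.3],[0,0,0.8,0,0,0,-0.3],[0,0,0.8,0,0,0,-0.3],[0,0,0.5,0,0,0,-0.3],[0,0,0,0,0,0,-0.3]]'; python3 st.py
python3 - <<'E'
from h import *
import pickle
cf=K('wrist'); im,d=bot.camera('wrist'); pickle.dump((im,d,cf),open('w5.pkl','wb')); cv2.imwrite('pics/w5.png',cv2.resize(im,(800,600),interpolation=cv2.INTER_CUBIC))
E
```

```text
clock: 6.8
eef_pos: [0.5502, -0.0573, 0.1926]
tool_rot: [0.784, -0.621, -0.003, 0.002]
ft_force: [-0.6, 0.8, -0.3]
grip_width: 0.0554
6.8 [-0.106  -0.073   0.1926] [-0.104  0.37   0.084  1.292  0.     2.807] [-0.4  0.9 -0.3] 0.055382152560153323
```

View pics/w5.png

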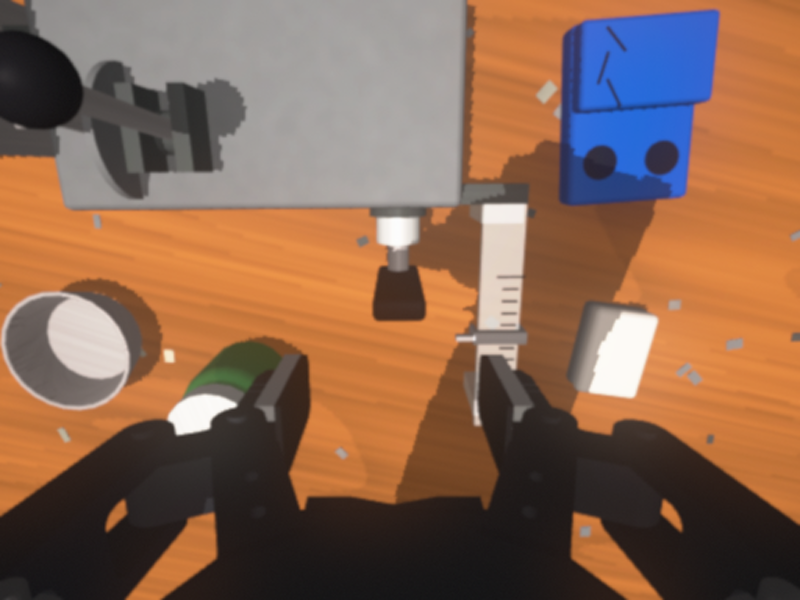

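```bash
python3 -m inch '[[0,-0.05,0.7,0,0,0,-0.3],[0,0,0.8,0,0,0,-0.3],[0,0,0.8,0,0,0,-0.3],[0,0,0.8,0,0,0,-0.3],[0,0,0.6,0,0,0,-0.3],[0,0,0.4,0,0,0,-0.3],[0,0,0,0,0,0,-0.3],[0,0,0,0,0,0,-0.3]]'; python3 st.py
python3 - <<'E'
from h import *
import pickle
cf=K('wrist'); im,d=bot.camera('wrist'); pickle.dump((im,d,cf),open('w6.pkl','wb')); cv2.imwrite('pics/w6.png',cv2.resize(im,(800,600),interpolation=cv2.INTER_CUBIC))
E
```

```text
clock: 7.65
eef_pos: [0.5544, -0.0576, 0.0945]
tool_rot: [0.784, -0.621, 0.0, -0.0]
ft_force: [0.4, 0.3, -0.2]
grip_width: 0.0551
7.65 [-0.102  -0.0743  0.0945] [-0.104  0.446 -0.071  1.053 -0.     2.808] [ 0.4  0.2 -0.2] 0.0551183851084171
```

View pics/w6.png

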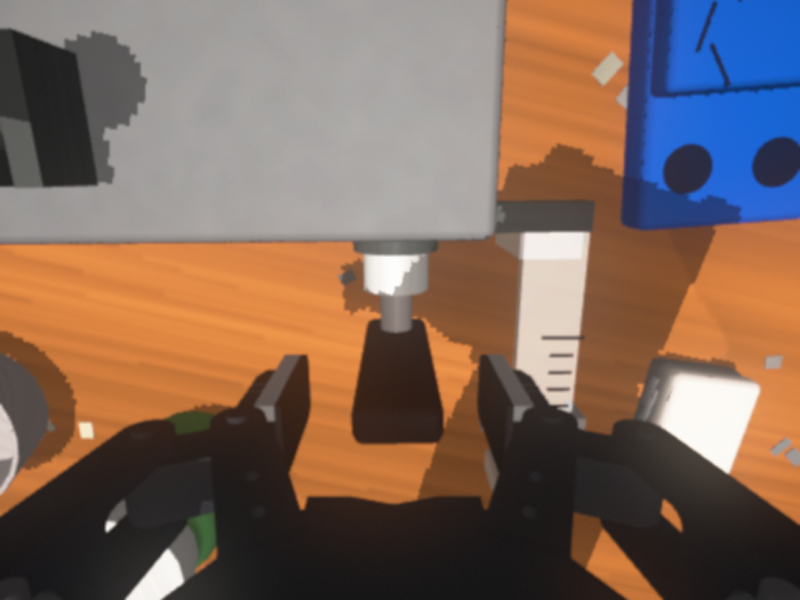

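```bash
python3 -m inch '[[0,0.05,0.2,0,0,0,-0.3],[0,0,0,0,0,0,-0.3],[0,0,0,0,0,0,1],[0,0,0,0,0,0,1],[0,0,0,0,0,0,1],[0,0,0,0,0,0,1],[0,0,0,0,0,0,1],[0,0,0,0,0,0,1]]'; python3 st.py
```

```text
clock: 8.5
eef_pos: [0.553, -0.0589, 0.0893]
tool_rot: [0.783, -0.622, 0.001, 0.0]
ft_force: [-0.9, -6.2, 3.1]
grip_width: 0.0254
8.5 [-0.1037 -0.0753  0.0893] [-1.050e-01  4.490e-01 -8.100e-02  1.040e+00 -2.000e-03  2.807e+00] [-2.2 -5.8  3.1] 0.02536188588310746
```

```bash
python3 -m inch '[[0,0.2,0,0,0,0,1],[0,0.25,0,0,0,0,1],[0,0.25,0,0,0,0,1],[0,0.25,0,0,0,0,1],[0,0.25,0,0,0,0,1],[0,0.2,0,0,0,0,1],[0,0,0,0,0,0,1],[0,0,0,0,0,0,1]]'; python3 st.py
python3 - <<'E'
from h import *
import pickle
cf=K('wrist'); im,d=bot.camera('wrist'); pickle.dump((im,d,cf),open('w7.pkl','wb')); cv2.imwrite('pics/w7.png',cv2.resize(im,(800,600),interpolation=cv2.INTER_CUBIC))
for n in ['scene','top']:
    im,d=bot.camera(n);np.savez(n+'7.npz',im=im,d=d)
    c=im[205:275,190:270] if n=='scene' else im[165:235,285:365]
    cv2.imwrite(f'pics/{n}7.png',cv2.resize(c,None,fx=8,fy=8,interpolation=cv2.INTER_CUBIC))
E
```

```text
clock: 9.3
eef_pos: [0.5221, -0.0665, 0.0894]
tool_rot: [0.783, -0.621, 0.003, -0.002]
ft_force: [8.6, -3.9, -2.7]
grip_width: 0.0251
9.3 [-0.1355 -0.0756  0.0894] [-0.127  0.392 -0.172  1.     0.     2.785] [ 7.5 -5.7 -2.7] 0.025125977520004658
```

View pics/w7.png

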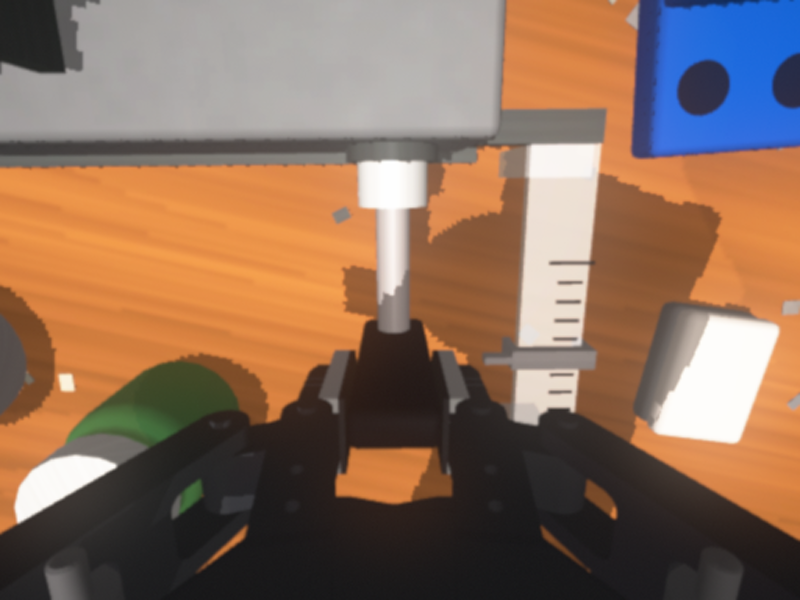

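View pics/scene7.png

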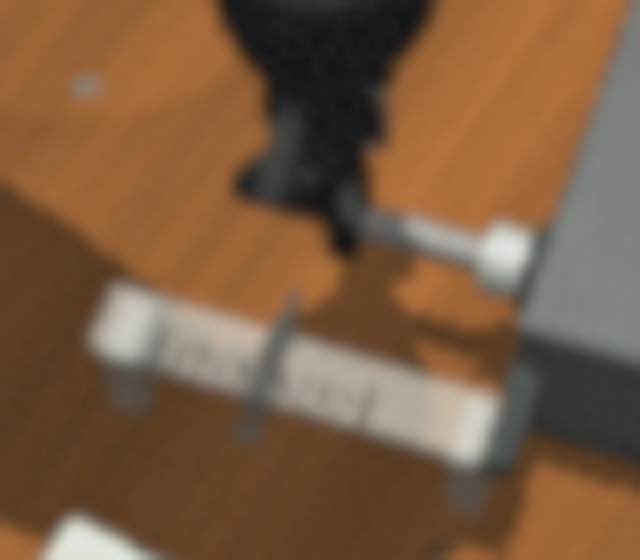

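View pics/top7.png

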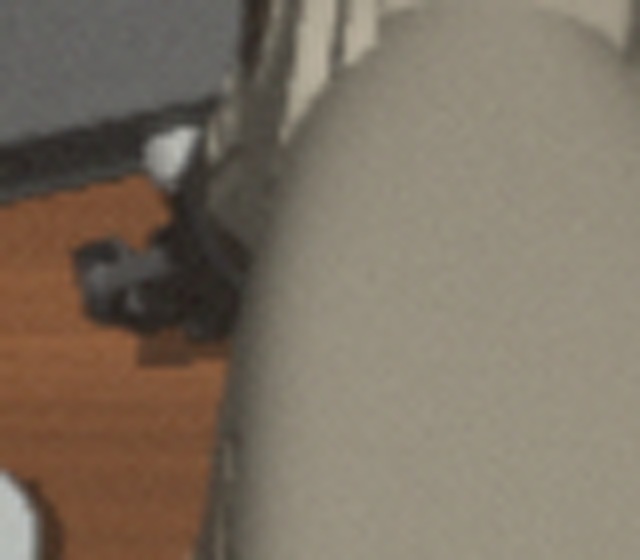

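Run:
```python
from h import *
import pickle
im,d,cf=pickle.load(open('w7.pkl','rb'))
c=im[195:300,205:335].astype(float); c=np.clip(c*3,0,255).astype(np.uint8)
cv2.imwrite('pics/w7z.png',cv2.resize(c,None,fx=5.5,fy=5.5,interpolation=cv2.INTER_CUBIC))
P=U(pts(d,cf))
for v in range(205,296,4): print(v,im[v,253],P[v,253].round(4))
c=im[215:245,300:340]
for f in ['w5.pkl']: pass
print('rider',[U(plane('wrist',u*.64-.3,v*.64-.3,.056,cf)).round(4) for u,v in [(485,357)]])
```

```text
205 [134 138 151] [-0.1242 -0.0761  0.0603]
209 [134 138 151] [-0.1265 -0.0761  0.061 ]
213 [70 74 86] [-0.1292 -0.0761  0.0607]
217 [28 34 50] [-0.1291 -0.076   0.0681]
221 [28 33 49] [-0.1292 -0.076   0.0744]
225 [27 32 47] [-0.1293 -0.0759  0.0804]
229 [27 30 45] [-0.1288 -0.0759  0.0874]
233 [25 29 43] [-0.1294 -0.0759  0.0913]
237 [24 28 41] [-0.1294 -0.0758  0.0965]
241 [24 28 40] [-0.129  -0.0758  0.102 ]
245 [24 27 39] [-0.1292 -0.0758  0.106 ]
249 [24 27 38] [-0.129  -0.0757  0.1106]
253 [22 24 36] [-0.1294 -0.0757  0.1138]
257 [22 25 36] [-0.129  -0.0757  0.1183]
261 [23 26 38] [-0.1292 -0.0757  0.1213]
265 [27 30 41] [-0.1298 -0.0756  0.1236]
269 [31 34 45] [-0.1315 -0.0756  0.1238]
273 [31 34 46] [-0.1332 -0.0756  0.1239]
277 [29 32 45] [-0.1356 -0.0756  0.123 ]
281 [28 32 46] [-0.1368 -0.0756  0.124 ]
285 [29 37 55] [-0.1389 -0.0756  0.1236]
289 [ 61 123 204] [-0.2227 -0.0766 -0.0009]
293 [ 62 122 205] [-0.2264 -0.0766 -0.0004]
rider [array([-0.1411, -0.1127,  0.056 ])]
```

View pics/w7z.png

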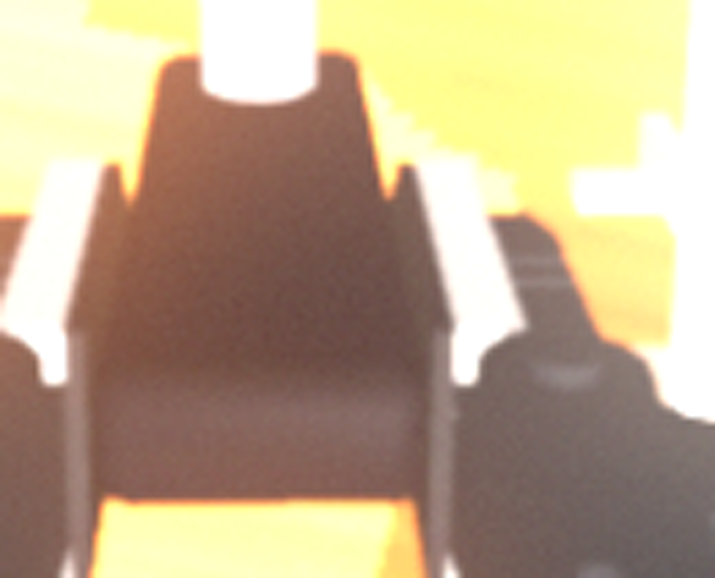

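```bash
python3 - <<'E'
from h import *
import pickle
for f in ['w7.pkl','w5.pkl','w4.pkl']:
    im,d,cf=pickle.load(open(f,'rb')); P=U(pts(d,cf))
    m=(P[...,1]<-.11)&(P[...,1]>-.128)&(P[...,2]>.045)&(P[...,2]<.065)&(P[...,0]<-.12)&(P[...,0]>-.16)
    print(f,m.sum(),P[m].mean(0).round(4),P[m].min(0).round(4),P[m].max(0).round(4))
    t=(abs(P[...,1]+.075)<.008)&(P[...,2]>.075)&(P[...,2]<.118)&(P[...,0]<-.08)&(P[...,0]>-.15)
    print(' tab back',t.sum(),np.median(P[t][:,0]) if t.sum() else 0)
print(bot.get_obs()['joint_vel'].round(4));
E
python3 st.py
```

```text
w7.pkl 462 [-0.1399 -0.1234  0.054 ] [-0.16   -0.128   0.0451] [-0.1201 -0.1121  0.0595]
 tab back 1169 -0.12911401352906904
w5.pkl 174 [-0.14   -0.1232  0.0545] [-0.1599 -0.128   0.0452] [-0.1205 -0.1121  0.0594]
 tab back 243 -0.09741250952670436
w4.pkl 134 [-0.1399 -0.1241  0.0533] [-0.1599 -0.128   0.0452] [-0.1203 -0.112   0.0594]
 tab back 117 -0.09754432803468273
[ 0.0018  0.0008  0.0001  0.0012 -0.0021 -0.0009]
9.45 [-0.1353 -0.0756  0.0894] [-0.127  0.392 -0.172  1.     0.     2.785] [ 7.6 -5.8 -2.5] 0.025085374822303514
```

Run:
```python
from h import *
import pickle
for f in ['w7.pkl','w5.pkl','w4.pkl']:
    im,d,cf=pickle.load(open(f,'rb')); P=U(pts(d,cf))
    m=(P[...,1]<-.105)&(P[...,1]>-.1185)&(P[...,2]>.045)&(P[...,2]<.065)&(P[...,0]<-.12)&(P[...,0]>-.16)
    print(f,m.sum(),P[m].mean(0).round(4),P[m].min(0).round(4),P[m].max(0).round(4))
    m=(P[...,1]<-.12)&(P[...,2]>.0568)&(P[...,2]<.065)&(P[...,0]<-.12)&(P[...,0]>-.16)&(P[...,1]>-.17)
    print('  body',m.sum(),P[m].mean(0).round(4),P[m].min(0).round(4),P[m].max(0).round(4))
```

```text
w7.pkl 85 [-0.1417 -0.1151  0.0568] [-0.1441 -0.1184  0.0527] [-0.1403 -0.1121  0.0591]
  body 691 [-0.1416 -0.1394  0.0581] [-0.1461 -0.1575  0.0568] [-0.1374 -0.12    0.0599]
w5.pkl 34 [-0.1419 -0.1149  0.0568] [-0.1438 -0.1182  0.0535] [-0.1401 -0.1121  0.0589]
  body 282 [-0.1419 -0.1394  0.0581] [-0.1462 -0.157   0.0568] [-0.1376 -0.1207  0.0598]
w4.pkl 20 [-0.1419 -0.1149  0.0569] [-0.1434 -0.1184  0.0525] [-0.1408 -0.112   0.0594]
  body 185 [-0.1419 -0.1399  0.0581] [-0.1458 -0.1574  0.0568] [-0.1377 -0.1205  0.0598]
```

```bash
cat > chk.py <<'E'
from h import *
import pickle,sys
cf=K('wrist'); im,d=bot.camera('wrist'); P=U(pts(d,cf)); cv2.imwrite(f'pics/{sys.argv[1]}.png',im)
m=(P[...,1]<-.105)&(P[...,1]>-.1185)&(P[...,2]>.045)&(P[...,2]<.065)&(P[...,0]<-.12)&(P[...,0]>-.16)
t=(abs(P[...,1]+.075)<.008)&(P[...,2]>.075)&(P[...,2]<.118)&(P[...,0]<-.08)&(P[...,0]>-.17)
r=P[m][:,0].mean();q=np.median(P[t][:,0])-.006; print('rider',m.sum(),r,'tab',t.sum(),q,'diff',q-r)
E
python3 -m inch '[[0,0.14,0,0,0,0,1],[0,0.13,0,0,0,0,1],[0,0,0,0,0,0,1],[0,0,0,0,0,0,1],[0,0,0,0,0,0,1],[0,0,0,0,0,0,1],[0,0,0,0,0,0,1],[0,0,0,0,0,0,1]]'; python3 st.py; python3 chk.py w8
```

```text
clock: 10.25
eef_pos: [0.516, -0.0679, 0.0894]
tool_rot: [0.783, -0.621, 0.003, -0.002]
ft_force: [9.2, -4.7, -3.5]
grip_width: 0.0249
10.25 [-0.1417 -0.0757  0.0894] [-0.131  0.381 -0.189  0.994  0.     2.781] [ 7.9 -6.7 -3.5] 0.024856970111682173
rider 79 -0.14148730846489285 tab 1181 -0.1413646451662027 diff 0.00012266329869015102
```

View pics/w8.png

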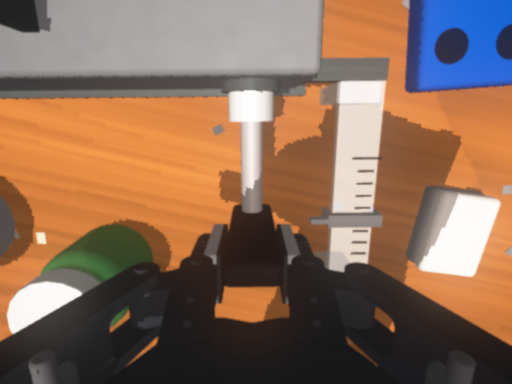

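```bash
python3 -m inch '[[0,0,0,0,0,0,1],[0,0,0,0,0,0,1],[0,0,0,0,0,0,1],[0,0,0,0,0,0,1],[0,0,0,0,0,0,1],[0,0,0,0,0,0,1],[0,0,0,0,0,0,1],[0,0,0,0,0,0,1]]'; python3 st.py; python3 chk.py w9
python3 - <<'E'
from h import *
im,d=bot.camera('scene');cv2.imwrite('pics/s9.png',cv2.resize(im[160:310,185:340],None,fx=4,fy=4,interpolation=cv2.INTER_CUBIC))
E
```

```text
clock: 11.1
eef_pos: [0.516, -0.0679, 0.0894]
tool_rot: [0.783, -0.621, 0.003, -0.002]
ft_force: [9.2, -4.6, -4.2]
grip_width: 0.0253
11.1 [-0.1417 -0.0756  0.0894] [-0.131  0.381 -0.188  0.994  0.     2.781] [ 7.9 -6.6 -4.2] 0.025269420964028306
rider 78 -0.14144835630879338 tab 1173 -0.14135893425101598 diff 8.942205777739964e-05
```

View pics/s9.png

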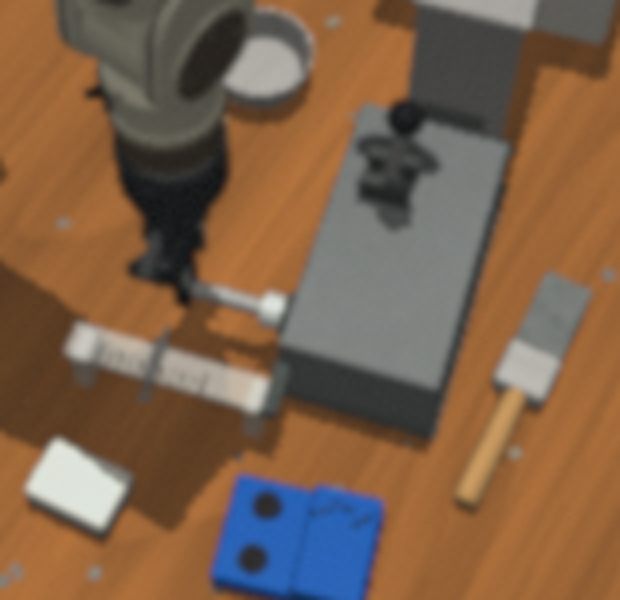

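The lever is unchanged since it was set (knob at pixel 405,117 in both views). The tab is held still at the pointer.

```bash
python3 -c "from workcell import bot; print(bot.job_done())"
```

```text
the job is handed in; nothing more can be done
None
```

I set the lever on its flag, then pulled the rod out to the rider's pointer. I handed the job in at about 11 s of the 54 s allowed, with the gripper still holding the tab.

- **Lever:** with the rod still in, I pushed the knob with the closed fingers. After I backed away, the wrist camera put the lever at about 0.080 rad and the flag at about 0.074 rad. Earlier flag readings ranged from 0.07 to 0.105 rad, so the worst disagreement is about 0.03 rad, against 0.12 allowed. In the last scene picture the knob had not moved.
- **Rod:** I gripped the tab across its 26 mm width. The first pull stopped 6.6 mm short, so I added a second one. The last two depth checks, 0.85 s apart, put the tab's middle within about 0.1 mm of the pointer, and it was not creeping.
- **Grip:** the fingers stopped at 25 mm on the tab. The pull along the rod measured about 8 N, with a steady side force of about 6.6 N. I did not measure the finger contact force itself.
- **Surroundings:** the rider reads the same position as before within about 0.5 mm. The pictures show none of the bystanders they cover moved. The jar was partly hidden at the end, and the wipe block was not in any later view.

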